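Fold down the row of lids on a cold block

TASK

The five flip lids of the aluminium cold block stand open. Run your closed fingertips lightly along the row, starting at the end with the black carrying loop, and fold the lids shut one after another in that order until all five lie flat. Do not bear down hard, do not lift the block or push it out of its place, and leave the tip box, the jar and the pipette as they are.

Things in the scene. Friction and masses are not known exactly. Their poses are not given: they have to be found in the camera images.
- cold_block: Loose aluminium cold block (1.2 kg), 200 mm long (its x), 50 wide (y), top face 40 above the bench; origin: centre of its underside; any yaw. A black carrying loop (8 mm bar, 38 wide, 22 above the bench) sticks out at its -x end, to 126 mm from the origin. Five grey flip lids stand open in a row along x at y = 0.
- lid1 (a joint): Lid 1 of 5 from the loop: 0 rad = shut, level; starts at 1.35 to 1.8 (upright), stop at 1.85. Hinge along the block's y at block x = -88, z = 41 mm, under the plate's edge. Plate 32 mm long, 36 wide, 4 thick, reaching from the hinge to block +x when shut, then its top face is 45 mm above the bench. Stiff hinge (0.004 N m): stays where left; pushed from the loop side to +x it folds down.
- lid2 (a joint): Lid 2 of 5 from the loop: 0 rad = shut, level; starts at 1.35 to 1.8 (upright), stop at 1.85. Hinge along the block's y at block x = -51, z = 41 mm, under the plate's edge. Plate 32 mm long, 36 wide, 4 thick, reaching from the hinge to block +x when shut, then its top face is 45 mm above the bench. Stiff hinge (0.004 N m): stays where left; pushed from the loop side to +x it folds down.
- lid3 (a joint): Lid 3 of 5 from the loop: 0 rad = shut, level; starts at 1.35 to 1.8 (upright), stop at 1.85. Hinge along the block's y at block x = -14, z = 41 mm, under the plate's edge. Plate 32 mm long, 36 wide, 4 thick, reaching from the hinge to block +x when shut, then its top face is 45 mm above the bench. Stiff hinge (0.004 N m): stays where left; pushed from the loop side to +x it folds down.
- lid4 (a joint): Lid 4 of 5 from the loop: 0 rad = shut, level; starts at 1.35 to 1.8 (upright), stop at 1.85. Hinge along the block's y at block x = 23, z = 41 mm, under the plate's edge. Plate 32 mm long, 36 wide, 4 thick, reaching from the hinge to block +x when shut, then its top face is 45 mm above the bench. Stiff hinge (0.004 N m): stays where left; pushed from the loop side to +x it folds down.
- lid5 (a joint): Lid 5 of 5 from the loop: 0 rad = shut, level; starts at 1.35 to 1.8 (upright), stop at 1.85. Hinge along the block's y at block x = 60, z = 41 mm, under the plate's edge. Plate 32 mm long, 36 wide, 4 thick, reaching from the hinge to block +x when shut, then its top face is 45 mm above the bench. Stiff hinge (0.004 N m): stays where left; pushed from the loop side to +x it folds down.
- tip_box: Yellow pipette-tip box, loose, 122 x 84 x 54 mm high, to the block's +y side (centre 110 to 130 mm from the row). Origin at the centre of its underside. Leave alone.
- vial: Small capped jar, loose, 36 mm across, 62 mm high, standing 70 to 90 mm from the row on the block's +y side. Origin at the centre of its underside. Leave alone.
- pipette: Grey and white hand pipette lying on the bench, loose, 225 mm long, 30 mm high, roughly parallel to the row on the block's -y side (75 to 100 mm from it). Origin under its middle. Leave alone.
There are look-alikes about, which are no part of the job. There is more than one size of the cold_block; the one meant has the size given above.

How it is judged:
By the outcome, as a careful person would: the job done as asked, in the order asked, and still so for the second after the job is handed in, with the robot touching nothing.
It also fails if it takes over 48 s, if anything falls off the work surface, if the arm or the gripper's body presses on something with over 40 N, if the wrist force passes 120 N, or if a joint passes its speed limit or range.

ROBOT

A 6-joint arm with a two-finger parallel gripper is mounted at the origin on the work surface. World frame = base frame: x ahead of the robot, y to its left, z up, the work surface at z = 0. Lengths are in m, angles in rad, forces in N, time in s.
With the tool pointing down it reaches from about 0.35 to 0.975 m from the base axis. Payload 4.9 kg.
Tool frame: the origin (TCP) lies on the mounting face of the last link; the fingertips stand 173 mm ahead of it and the grasp point (between the pads) lies 155 mm ahead of it; x points along the fingers, y is the direction in which the jaws open and shut, and the axes are right-handed (so a half turn about x gives the same grasp; the last joint's range is limited). The gripper opens to 85 mm and grips with 20 to 120 N. Pads are 22 mm wide; open, the fingers measure 114 mm over their backs; the gripper's body (76 mm by 85 mm) begins 54 mm behind the grasp point. The pads swing forward as they close: fully open they stand 13 mm farther back than shut.
Start: joints at [1.198, 0.053, 1.613, -0, 1.476, -0.119], TCP at [0.157, 0.605, 0.405] pointing down, gripper open.
Joint ranges: [-3.01, 3.01], [-1.01, 2.22], [0.06, 2.58], [-1.02, 4.17], [0.09, 2.62], [-3.14, 3.14]. Speed limits (rad/s): [2.57, 2.57, 3.14, 3.14, 3.14, 3.14].

INTERFACE

Orientations are given as a rotation vector (axis times angle).
In Python, from station import readout, get_image, camera_info, job gives the robot as it stands.
- The arm moves only by the shell command python3 -m pendant 'ROWS' [FORCE]. ROWS is text: rows parted by semicolons, each of 5 numbers parted by spaces: the opening, from 0 (shut) to 1 (fully open), then the shift along the tool's x, y, z in mm, then the turn about the tool's x in degrees. In form: claw dx dy dz spin; .... A call has 1 to 10 rows; each row is the pose to reach, as a shift and turn from the pose measured when the call began, along the tool's axes at that moment; what a row does not reach only later rows make up. A row lasts 1/10 s, in which the tool goes at most 50 mm and 8.59 degrees, less where a joint would pass 70% of its speed; a pose out of reach is approached as far as the arm can. A call with a gripper value outside its range is refused whole. The fingers move at their own pace and stop on an object; FORCE is the grip in N (left out, the last holds). Time passes only in rows, so rows that repeat a pose let the fingers close. It gives the time, the measured TCP pose, the force and the opening at its end, in the units of the state.
- readout.get_obs(): the state, without advancing time (a new reading comes with each control period).
- get_image(name): name is "side" or "top"; returns the picture (480x640x3 uint8, red, green, blue); there is no depth.
- camera_info(name): a dict with "fx", "fy", "cx", "cy" (pixels), "position" and "orientation" of the camera in the world. Camera axes: x right, y up, looking along -z (the intrinsics and any distortion apply to the point x, -y, -z); pixel columns grow to the right and rows downward; lengths in m; the calibration is good to about 2 mm. A picture is of the moment at which its call begins. camera_info takes no time and is no camera call.
- job.finish_job(): hands the job in, once; it reports no verdict.
The state is a dict: "t": time; "q": joint angles; "dq": joint speeds; "effort": joint torques, N m; "tool_pos": TCP position; "tool_rot": TCP orientation; "contact_force": force on the tool from outside, world axes, zero at the start; "wrist_torque": the same for the moment, N m; "opening": finger opening in m.
Only numpy, scipy, OpenCV 4.12 (cv2) and the standard library are available. Lean on these libraries where they do the work, as an engineer would, in place of code of your own. Each camera call takes 0.05 s, during which the arm holds its last target. There are 200 camera calls.

## Working session

There is one attempt and no reset: what is moved stays moved. The work goes in short steps, Python scripts to look and compute and a shell command to move; the robot and the scene stay as the last step left them, time stands still between calls to the robot, and variables do not carry over. Pictures are saved under pics/ and viewed, and the job is handed in when it is done.

```bash
mkdir -p pics; cat > h.py <<'E'
import numpy as np,cv2
from station import readout,get_image,camera_info,job
from scipy.spatial.transform import Rotation as R
def ori(c):
    o=np.array(c["orientation"],float)
    return o if o.shape==(3,3) else (R.from_rotvec(o).as_matrix() if o.size==3 else R.from_quat(o).as_matrix())
def cast(n,px,z):
    c=camera_info(n);p=np.array(c["position"]);u,v=px
    d=ori(c)@np.array([(u-c["cx"])/c["fx"],-(v-c["cy"])/c["fy"],-1.]);return p+d*(z-p[2])/d[2]
def proj(n,P):
    c=camera_info(n);q=ori(c).T@(np.array(P)-np.array(c["position"]));return np.array([c["cx"]+c["fx"]*q[0]/-q[2],c["cy"]-c["fy"]*q[1]/-q[2]])
def snap(n,f):
    im=cv2.cvtColor(get_image(n),cv2.COLOR_RGB2BGR);cv2.imwrite("pics/"+f,im);return im
E
python3 - <<'E'
from h import *
for n in("top","side"): snap(n,n+"0.png");print(camera_info(n))
print(readout.get_obs())
E
```

```text
{'fx': 590.4837329074164, 'fy': 590.4837329074164, 'cx': 320.41247531052466, 'cy': 234.80443798395441, 'position': array([ 0.5086072 , -0.07193771,  1.25139069]), 'orientation': array([ 0.04851135, -0.03988652, -1.57620539])}
{'fx': 435.8039911013515, 'fy': 435.8039911013515, 'cx': 316.29806239551925, 'cy': 237.90407710980486, 'position': array([0.40470862, 0.62744669, 0.49443465]), 'orientation': array([ 0.18323313, -1.47701427, -2.55775211])}
{'t': 0.1, 'q': array([ 1.19798422e+00,  5.32730857e-02,  1.61411573e+00, -8.51835547e-06,
        1.47601008e+00, -1.19001420e-01]), 'dq': array([-0.00040936, -0.00044289, -0.00208096, -0.00036679,  0.00039412,
       -0.00191072]), 'effort': array([ 4.45860987e-04, -3.94901454e+01, -3.71364713e+01, -1.77974857e-04,
        3.84066050e-03, -4.32408115e-06]), 'tool_pos': array([0.15684818, 0.60475347, 0.40362115]), 'tool_rot': array([ 0.19787622,  1.56202895, -0.20063759]), 'contact_force': array([ 0.95465478,  0.03125253, -0.39333256]), 'wrist_torque': array([-0.02888583,  0.03119493,  0.04669128]), 'opening': 0.08548339836199623}
```

View pics/top0.png

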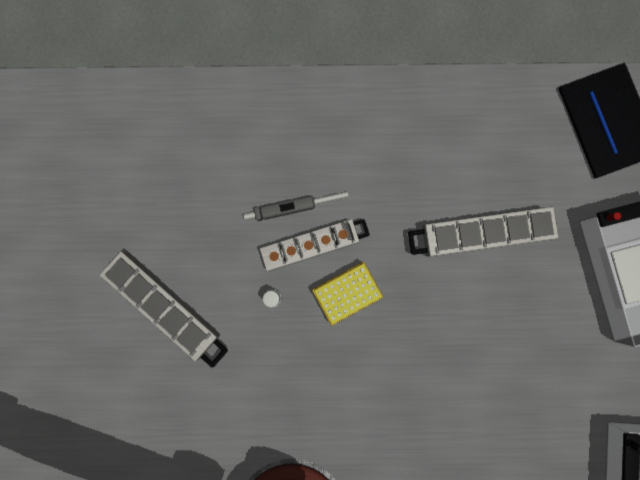

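View pics/side0.png

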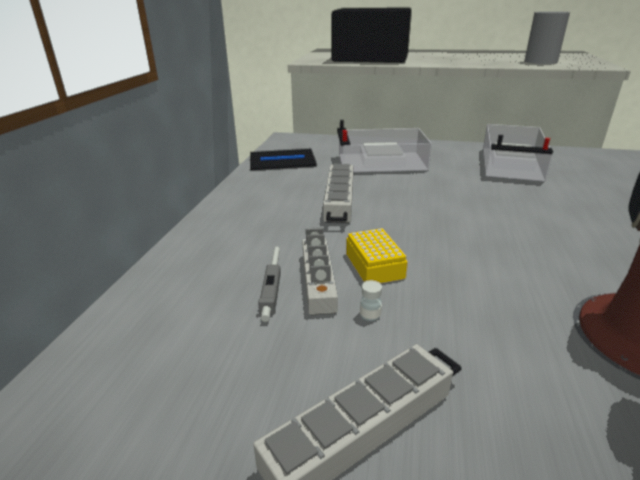

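Three blocks are in view in top: left (160,305) and right (490,232), both about 131 px ≈ 265 mm with shut lids, and centre (310,245), about 98 px ≈ 200 mm with open lids, between pipette and tip box. The centre one fits; its loop is at (362,229). I'll confirm this in a crop and measure.

```bash
python3 - <<'E'
from h import *
im=cv2.imread("pics/top0.png")
c=im[180:340,230:400];cv2.imwrite("pics/crop.png",cv2.resize(c,None,fx=4,fy=4,interpolation=cv2.INTER_CUBIC)[:600])
hsv=cv2.cvtColor(im,cv2.COLOR_BGR2HSV)
m=((hsv[...,2]>150)&(hsv[...,1]<60)).astype(np.uint8)
roi=np.zeros_like(m);roi[212:275,255:372]=1;m*=roi
m=cv2.morphologyEx(m,cv2.MORPH_CLOSE,np.ones((9,9)))
cs=cv2.findContours(m,0,2)[0];k=max(cs,key=cv2.contourArea)
r=cv2.minAreaRect(k);b=cv2.boxPoints(r);print(r,b)
W=np.array([cast("top",p,.04) for p in b]);print(W.round(4),np.linalg.norm(W[1]-W[0]),np.linalg.norm(W[2]-W[1]),W.mean(0))
L=cast("top",(362,229),.02)
a=W.mean(0);e=max([W[1]-W[0],W[2]-W[1]],key=np.linalg.norm);e/=np.linalg.norm(e)
if e@(L-a)>0:e=-e
print("xdir",e,"yaw",np.degrees(np.arctan2(e[1],e[0])),"loop",L,"dist",(L-a)@e)
# orange port centres
mo=((hsv[...,1]>110)&(hsv[...,0]<15)).astype(np.uint8);mo*=roi
n,_,s,ce=cv2.connectedComponentsWithStats(mo)
P=[cast("top",ce[i],.041) for i in range(1,n) if s[i,4]>10]
print([(round((p-a)@e*1000),round((p-a)@np.array([-e[1],e[0],0])*1000)) for p in P])
E
```

```text
((309.06036376953125, 244.78921508789062), (22.86382484436035, 96.15777587890625), 72.29956817626953) [[259.7818  248.51642]
 [351.3874  219.28058]
 [358.33893 241.06201]
 [266.73334 270.29785]]
[[ 0.5494  0.0592  0.04  ]
 [ 0.6084 -0.1294  0.04  ]
 [ 0.5635 -0.1433  0.04  ]
 [ 0.5046  0.0449  0.04  ]] 0.1975896982289784 0.04703140413325332 [ 0.55647893 -0.04214288  0.04      ]
xdir [-0.29885736  0.95429779 -0.        ] yaw 107.38898620621673 loop [ 0.58956534 -0.15232541  0.02      ] dist -0.11503506010853039
[(-72, 0), (-35, 0), (2, 0), (39, 0), (76, 0)]
```

View pics/crop.png

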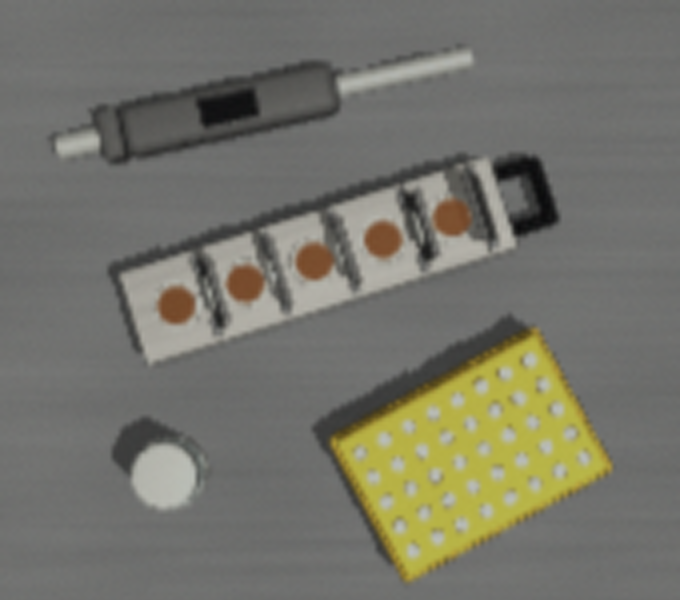

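```bash
cat >> h.py <<'E'
C=np.array([.5565,-.0421,0]);ex=np.array([-.2989,.9543,0]);ey=np.array([-.9543,-.2989,0])
def plan(bx,by,tipz,tiplen=.173):
    o=readout.get_obs();M=R.from_rotvec(o["tool_rot"]).as_matrix();p=o["tool_pos"]
    t=C+ex*bx+ey*by+np.array([0,0,tipz+tiplen]);d=(t-p)
    tip=p+M[:,0]*tiplen
    print("t",o["t"].__round__(2),"tip block mm",((tip-C)@ex*1e3).round(1),((tip-C)@ey*1e3).round(1),(tip[2]*1e3).round(1),"F",o["contact_force"].round(2),"open",round(o["opening"],4))
    B=np.c_[ex,ey,[0,0,1]];print("toolaxes in block",(B.T@M).round(3).tolist(),"\nshift tool mm",(M.T@d*1e3).round(1))
    for i in(1,2):
        v=B.T@M[:,i];print("axis","xyz"[i],"angle to block x deg",np.degrees(np.arctan2(v[1],v[0])).round(2))
E
python3 -c "
from h import *
plan(-.130,0,.12)"
```

```text
t 0.1 tip block mm 736.5 188.2 230.6 F [ 0.95  0.03 -0.39] open 0.0855
toolaxes in block [[-0.001, 0.849, -0.529], [0.001, -0.529, -0.849], [-1.0, -0.002, -0.0]] 
shift tool mm [ 111.6 -635.9  618.1]
axis y angle to block x deg -31.93
axis z angle to block x deg -121.93
```

```bash
python3 -m pendant '0 60 -318 309 -16; 0 60 -318 309 -16; 0 60 -318 309 -16; 0 60 -318 309 -16; 0 60 -318 309 -16; 0 60 -318 309 -16; 0 60 -318 309 -16; 0 60 -318 309 -16; 0 60 -318 309 -16; 0 60 -318 309 -16' 20; python3 -c "
from h import *
plan(-.130,0,.12)"
```

```text
t: 1.1
tool_pos: [0.3776, 0.2152, 0.3427]
tool_rot: [-0.017, 1.573, 0.01]
contact_force: [-1.5, 1.3, -0.2]
opening: -0.0003
t 1.1 tip block mm 298.5 94.3 169.7 F [-1.46  1.26 -0.24] open -0.0003
toolaxes in block [[-0.003, 0.959, -0.282], [0.003, -0.282, -0.959], [-1.0, -0.004, -0.002]] 
shift tool mm [  50.8 -384.9  211.2]
axis y angle to block x deg -16.4
axis z angle to block x deg -106.4
```

```bash
python3 -m pendant '0 20 -385 211 -16.4; 0 20 -385 211 -16.4; 0 20 -385 211 -16.4; 0 20 -385 211 -16.4; 0 20 -385 211 -16.4; 0 20 -385 211 -16.4; 0 20 -385 211 -16.4; 0 51 -385 211 -16.4; 0 51 -385 211 -16.4; 0 51 -385 211 -16.4'; python3 -m pendant '0 0 0 0 0; 0 0 0 0 0'; python3 -c "
from h import *
plan(-.130,0,.052)
im=snap('side','s1.png')
cv2.imwrite('pics/s1c.png',cv2.resize(im[100:330,220:480],None,fx=2.6,fy=2.6))
for z in (.10,.12,.107): print(z,proj('side',C+ex*-.13+[0,0,z]))
snap('top','t1.png')
"
```

```text
t: 2.1
tool_pos: [0.596, -0.1688, 0.2903]
tool_rot: [-0.238, 1.563, 0.234]
contact_force: [-0.7, -0.0, 0.2]
opening: 0.0002
t: 2.3
tool_pos: [0.5958, -0.1677, 0.2897]
tool_rot: [-0.238, 1.564, 0.236]
contact_force: [-0.2, 0.1, -0.1]
opening: 0.0001
t 2.3 tip block mm -131.7 1.1 116.7 F [-0.21  0.13 -0.14] open 0.0001
toolaxes in block [[-0.0, 1.0, -0.002], [0.007, -0.002, -1.0], [-1.0, -0.0, -0.007]] 
shift tool mm [64.7  1.6  0.4]
axis y angle to block x deg -0.12
axis z angle to block x deg -90.12
0.1 [312.99738799 206.76846289]
0.12 [312.80807655 197.97179366]
0.107 [312.93160553 203.71177207]
```

View pics/s1c.png

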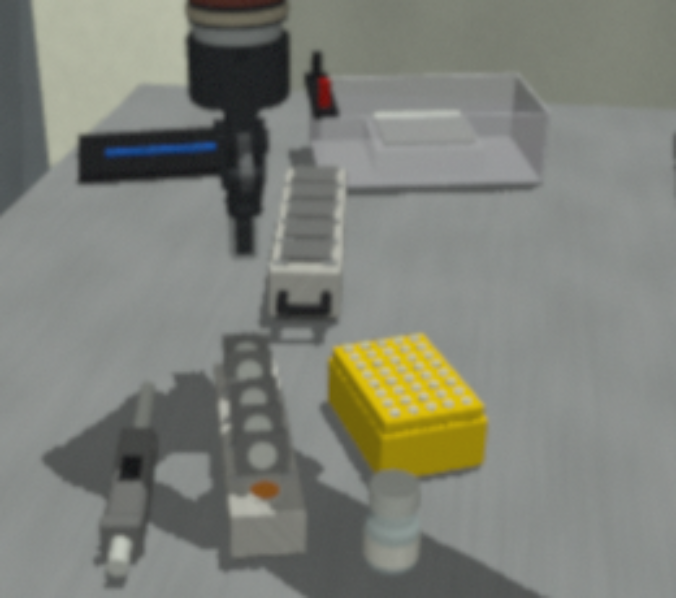

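Fingertip shows at side pixel (314,198), which matches z ≈ 0.12, so the 173 mm length holds with the fingers shut. Next I descend on the loop side to tip z 52, approach lid 1, then feel for its height.

```bash
python3 -m pendant '0 20 2 1 0; 0 45 2 1 0; 0 65 2 1 0; 0 65 2 1 0; 0 65 10 1 0; 0 65 18 1 0; 0 65 26 1 0; 0 65 34 1 0; 0 65 42 1 0; 0 65 50 1 0'; python3 -m pendant '0 0 0 0 0'; python3 -c "
from h import *
plan(-.080,0,.046)
im=snap('side','s2.png')
cv2.imwrite('pics/s2c.png',cv2.resize(im[160:330,250:420],None,fx=3.5,fy=3.5))
"
```

```text
t: 3.4
tool_pos: [0.5814, -0.1186, 0.2261]
tool_rot: [-0.24, 1.562, 0.236]
contact_force: [-0.2, -0.8, 0.3]
opening: 0.0003
t: 3.5
tool_pos: [0.581, -0.1176, 0.2259]
tool_rot: [-0.24, 1.562, 0.237]
contact_force: [-0.6, -0.5, 0.1]
opening: -0.0
t 3.5 tip block mm -79.6 0.0 52.9 F [-0.59 -0.46  0.09] open -0.0
toolaxes in block [[-0.001, 1.0, 0.0], [0.005, 0.0, -1.0], [-1.0, -0.001, -0.005]] 
shift tool mm [ 6.9 -0.6 -0.8]
axis y angle to block x deg 0.0
axis z angle to block x deg -90.0
```

View pics/s2c.png

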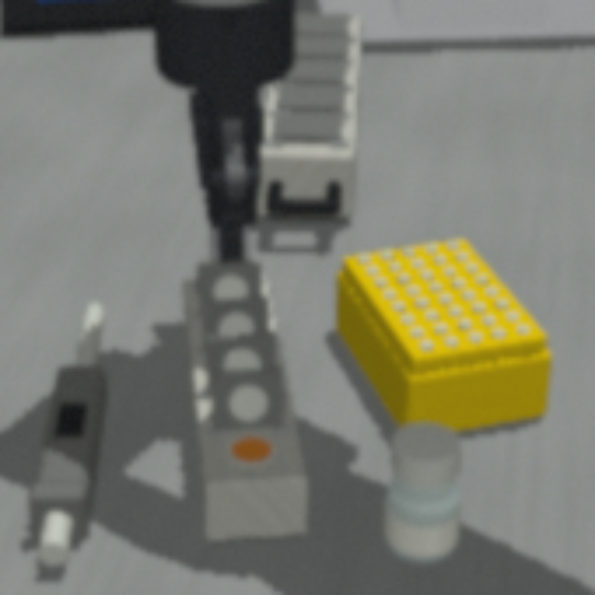

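The view shows the tip down behind lid 2, lid 1 folded, four lids still upright. I'll lower in small steps, watching the force.

```bash
for i in 1; do python3 -m pendant '0 2 0 -1 0; 0 4 0 -1 0; 0 4 0 -1 0'; python3 -m pendant '0 1 0 0 0; 0 1 0 0 0'; python3 -m pendant '0 1 0 0 0; 0 1 0 0 0'; done; python3 -c "
from h import *
plan(-.080,0,.046)"
```

```text
t: 3.85
tool_pos: [0.5801, -0.1185, 0.2215]
tool_rot: [-0.24, 1.563, 0.236]
contact_force: [0.6, 0.4, -0.7]
opening: -0.0002
t: 4.05
tool_pos: [0.58, -0.1187, 0.2202]
tool_rot: [-0.239, 1.563, 0.236]
contact_force: [-0.5, -0.1, 0.2]
opening: 0.0004
t: 4.25
tool_pos: [0.5799, -0.1187, 0.219]
tool_rot: [-0.239, 1.564, 0.236]
contact_force: [-0.1, -1.1, 0.0]
opening: -0.0
t 4.25 tip block mm -80.3 1.6 46.0 F [-0.08 -1.05  0.01] open -0.0
toolaxes in block [[-0.001, 1.0, -0.001], [0.006, -0.001, -1.0], [-1.0, -0.001, -0.006]] 
shift tool mm [-0.   0.1  0.5]
axis y angle to block x deg -0.05
axis z angle to block x deg -90.05
```

```bash
python3 -m pendant '0 0.6 0 0 0; 0 0.6 0 0 0'; python3 -m pendant '0 0.6 0 0 0; 0 0.6 0 0 0';  python3 -m pendant '0 0 0 0 0; 0 0 0 0 0'; python3 -c "
from h import *
plan(-.080,0,.046)"
```

```text
t: 4.45
tool_pos: [0.58, -0.1187, 0.2185]
tool_rot: [-0.239, 1.563, 0.236]
contact_force: [-1.0, -0.1, -0.3]
opening: 0.0
t: 4.65
tool_pos: [0.5801, -0.1187, 0.2184]
tool_rot: [-0.239, 1.564, 0.236]
contact_force: [-2.4, -0.2, 4.5]
opening: -0.0003
t: 4.85
tool_pos: [0.5801, -0.1188, 0.2185]
tool_rot: [-0.239, 1.563, 0.236]
contact_force: [-1.0, 0.2, 2.6]
opening: 0.0002
t 4.85 tip block mm -80.4 1.3 45.5 F [-0.95  0.21  2.57] open 0.0002
toolaxes in block [[-0.001, 1.0, -0.001], [0.006, -0.001, -1.0], [-1.0, -0.001, -0.006]] 
shift tool mm [-0.5  0.2  0.3]
axis y angle to block x deg -0.04
axis z angle to block x deg -90.04
```

Contact on shut lid 1 is at TCP z 0.2184 (2–4 N). Now sweep about 0.5 mm above that.

```bash
python3 -m pendant '0 -0.5 5 0 0; 0 -0.5 10 0 0; 0 -0.5 15 0 0; 0 -0.5 20 0 0; 0 -0.5 25 0 0; 0 -0.5 30 0 0; 0 -0.5 35 0 0; 0 -0.5 37 0 0'; python3 -c "
from h import *
plan(-.006,0,.046)
im=snap('side','s3.png')
cv2.imwrite('pics/s3c.png',cv2.resize(im[160:330,250:420],None,fx=3.5,fy=3.5))"
```

```text
t: 5.65
tool_pos: [0.5689, -0.0828, 0.2188]
tool_rot: [-0.239, 1.564, 0.237]
contact_force: [0.0, 0.6, -0.4]
opening: -0.0004
t 5.65 tip block mm -42.7 1.4 45.8 F [ 0.    0.6  -0.43] open -0.0004
toolaxes in block [[-0.001, 1.0, -0.0], [0.006, -0.0, -1.0], [-1.0, -0.001, -0.006]] 
shift tool mm [-0.3 36.5  0.4]
axis y angle to block x deg -0.02
axis z angle to block x deg -90.02
```

View pics/s3c.png

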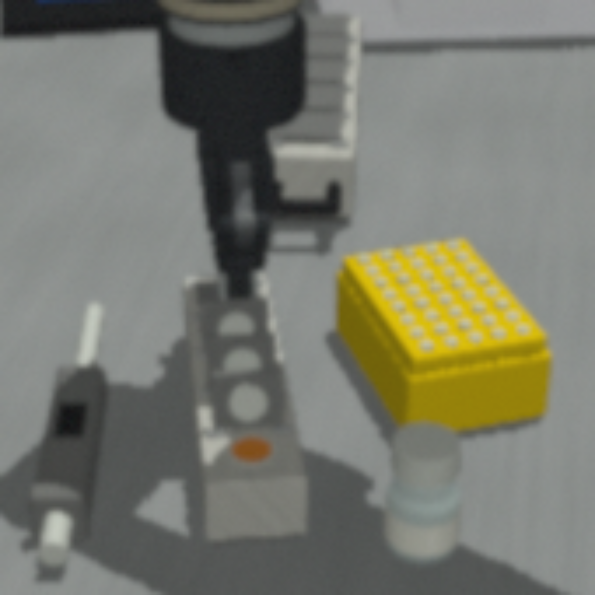

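Lid 2 is down and the block hasn't moved; three lids are upright. Continuing.

```bash
python3 -m pendant '0 0 5 0 0; 0 0 10 0 0; 0 0 15 0 0; 0 0 20 0 0; 0 0 25 0 0; 0 0 30 0 0; 0 0 35 0 0; 0 0 37 0 0';python3 -c "
from h import *
plan(.031,0,.0458)"; python3 -m pendant '0 0 5 0 0; 0 0 10 0 0; 0 0 15 0 0; 0 0 20 0 0; 0 0 25 0 0; 0 0 30 0 0; 0 0 35 0 0; 0 0 37 0 0'; python3 -c "
from h import *
plan(.068,0,.0458)
im=snap('side','s4.png')
cv2.imwrite('pics/s4c.png',cv2.resize(im[160:330,250:420],None,fx=3.5,fy=3.5))"
```

```text
t: 6.5
tool_pos: [0.5575, -0.0469, 0.2186]
tool_rot: [-0.239, 1.564, 0.238]
contact_force: [0.4, 0.9, 1.1]
opening: 0.0003
t 6.5 tip block mm -4.9 1.5 45.6 F [0.39 0.94 1.1 ] open 0.0003
toolaxes in block [[-0.0, 1.0, 0.0], [0.006, 0.0, -1.0], [-1.0, -0.0, -0.006]] 
shift tool mm [-0.2 35.9  0.4]
axis y angle to block x deg 0.01
axis z angle to block x deg -89.99
t: 7.3
tool_pos: [0.5463, -0.011, 0.2185]
tool_rot: [-0.24, 1.564, 0.238]
contact_force: [0.1, 0.4, -0.4]
opening: -0.0002
t 7.3 tip block mm 32.7 1.5 45.5 F [ 0.08  0.37 -0.44] open -0.0002
toolaxes in block [[-0.0, 1.0, 0.001], [0.006, 0.001, -1.0], [-1.0, -0.0, -0.006]] 
shift tool mm [-0.3 35.3  0.5]
axis y angle to block x deg 0.03
axis z angle to block x deg -89.97
```

View pics/s4c.png

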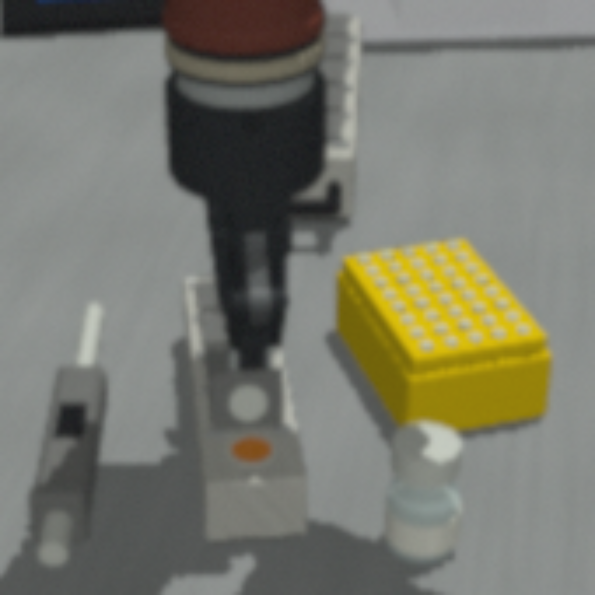

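Only lid 5 is still up. Sweep over it and past the block's end.

```bash
python3 -m pendant '0 -0.2 6 0 0; 0 -0.2 12 0 0; 0 -0.2 18 0 0; 0 -0.2 24 0 0; 0 -0.2 30 0 0; 0 -0.2 36 0 0; 0 -0.2 42 0 0; 0 -0.2 48 0 0; 0 -0.2 54 0 0; 0 -0.2 60 0 0'; python3 -m pendant '0 0 8 0 0; 0 0 16 0 0; 0 0 24 0 0; 0 -30 24 0 0; 0 -70 24 0 0; 0 -110 24 0 0; 0 -150 24 0 0; 0 -150 24 0 0'; python3 -m pendant '0 0 50 0 0; 0 0 100 0 0; 0 0 150 0 0; 0 0 200 0 0; 0 0 200 0 0; 0 0 200 0 0; 0 0 200 0 0'; python3 -c "
from h import *
plan(.068,0,.0458)
im=snap('side','s5.png')
a=cv2.resize(im[180:320,250:420],None,fx=3.5,fy=3.5)
cv2.imwrite('pics/s5c.png',a)
t=snap('top','t5.png');cv2.imwrite('pics/t5c.png',cv2.resize(t[180:330,230:400],None,fx=4,fy=4,interpolation=cv2.INTER_CUBIC))"
```

```text
t: 8.35
tool_pos: [0.5281, 0.0468, 0.2187]
tool_rot: [-0.239, 1.564, 0.238]
contact_force: [0.4, -0.0, 0.0]
opening: 0.0001
t: 9.15
tool_pos: [0.5234, 0.0704, 0.3764]
tool_rot: [-0.241, 1.551, 0.237]
contact_force: [1.0, 0.2, 1.5]
opening: -0.0001
t: 9.85
tool_pos: [0.4635, 0.2608, 0.3751]
tool_rot: [-0.241, 1.552, 0.236]
contact_force: [0.0, -0.4, -0.2]
opening: 0.0003
t 9.85 tip block mm 316.1 -2.7 202.1 F [ 0.04 -0.38 -0.18] open 0.0003
toolaxes in block [[-0.004, 1.0, 0.0], [-0.005, 0.0, -1.0], [-1.0, -0.004, 0.005]] 
shift tool mm [ 157.4 -248.2   -2.7]
axis y angle to block x deg 0.02
axis z angle to block x deg -89.98
```

View pics/s5c.png

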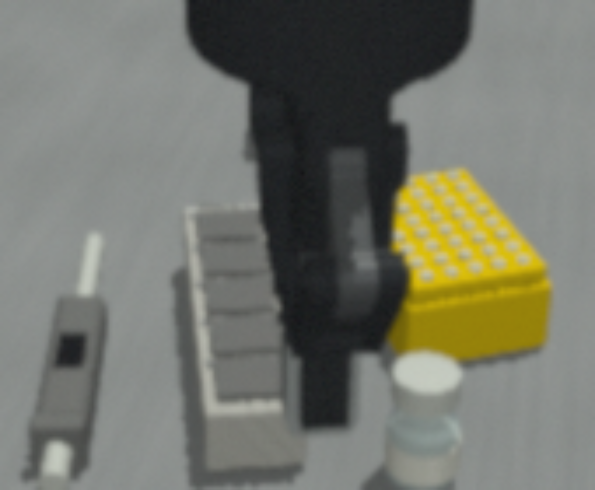

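View pics/t5c.png

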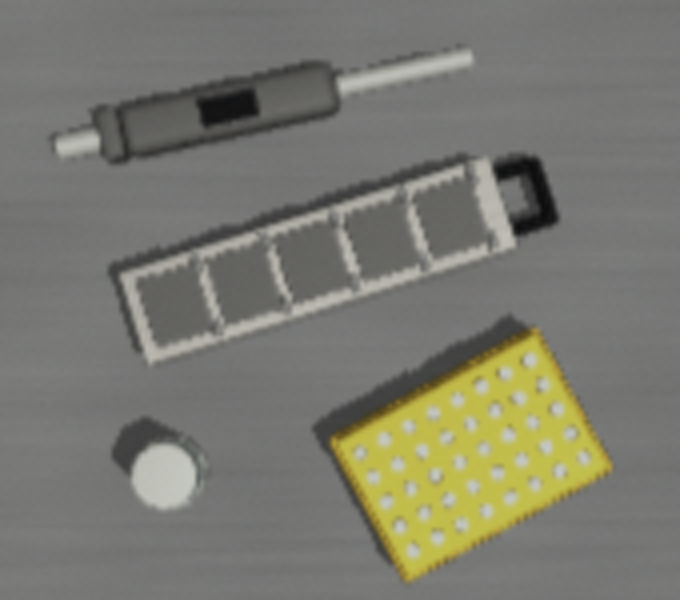

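All five lids look flat. The block, jar, box and pipette sit at the same crop pixels as before. Handing in.

```bash
python3 -c "
from h import *
print(job.finish_job())"
```

```text
the job is handed in; nothing more can be done
None
```

All five lids of the 200 mm cold block are shut. I folded them with closed fingertips in order from the loop end, and handed the job in with the clock at about 10 s of the 48 s allowed.

- **Lid height:** I folded lid 1, then lowered the tip onto it until it touched, reading 4.5 N at most. I swept the rest within about 0.5 mm above that height, and the readings at the stops along the way stayed near 1 N.
- **Last pictures:** In the top view all five lids lie flat. The block, tip box, jar and pipette look to be in the same places as before, compared by eye. In the side view the gripper hid part of the row, but what showed was flat.
- **Lid angle:** I did not measure it directly. From the sweep height, any lid should be within about 1° of level.
- **Disagreement:** The side camera put the fingertip about 3 mm higher than the arm's own reading. The touch on lid 1 settled it, reading 45.4 mm against the 45 mm given.

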